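# Set out the bedside things in their holders

### The job

Put each of the four bedside things into the dark wooden holder made for its shape: the remote control into the long rest, the square clock into the square rest, the tumbler into the large round coaster and the small tin into the small round coaster. Each must stand upright (the remote lies flat, buttons up) on its holder's floor, fully inside the rim, with the clock roughly square to its rest. Do not tip the tumbler over on the way, and leave the potted plant and the blue dish where they are.

Things in the scene. Friction and masses are not known exactly. Their poses are not given: they have to be found in the camera images.
- remote: Black TV remote control lying flat, buttons up: 44 mm (its x) by 150 mm (its y, the long way) by 23 mm high. Loose, about 0.12 kg. Origin: centre of its underside; z up. Either end may point either way in the rest.
- clock: White alarm clock, a square block 54 mm (x) by 54 mm (y) by 56 mm high, dial on its -x side face. Loose, about 0.15 kg. Origin: centre of its underside; z up. Which way the dial looks in the end does not matter.
- tumbler: White ceramic drinking tumbler, straight-sided, open at the top, standing upright: 62 mm outer diameter, 90 mm high, wall 4 mm. Loose, about 0.2 kg. Origin: centre of its underside; z up.
- tin: Small closed aluminium tin, an upright cylinder 42 mm in diameter and 46 mm high. Loose, about 0.08 kg. Origin: centre of its underside; z up.
- long_rest: Long rectangular tray of dark wood for the remote: inside 66 mm (x) by 172 mm (y), outside 74 by 180 mm. Fixed to the table; its floor is 3 mm thick and its rim, 4 mm thick, stands 8 mm above the table. Origin: centre of its underside, on the table; z up.
- square_rest: Square tray of dark wood for the clock: inside 74 by 74 mm, outside 82 by 82 mm, sides along its x and y. Fixed to the table; its floor is 3 mm thick and its rim, 4 mm thick, stands 8 mm above the table. Origin: centre of its underside, on the table; z up.
- large_coaster: Large round rimmed coaster of dark wood for the tumbler: inside diameter 82 mm, outside 90 mm. Fixed to the table; its floor is 3 mm thick and its rim, 4 mm thick, stands 8 mm above the table. Origin: centre of its underside, on the table; z up.
- small_coaster: Small round rimmed coaster of dark wood for the tin: inside diameter 62 mm, outside 70 mm. Fixed to the table; its floor is 3 mm thick and its rim, 4 mm thick, stands 8 mm above the table. Origin: centre of its underside, on the table; z up.
- pot: Bystander: a small green plant in a terracotta pot 64 mm across, 105 mm high in all, loose. Origin: centre of its underside. Leave it alone.
- dish: Bystander: an empty blue ceramic bowl, 90 mm across and 35 mm high, loose, beyond the holders. Origin: centre of its underside. Leave it alone.

How it is judged:
By the outcome, as a careful person would: the job done as asked, in the order asked, and still so for the second after the job is handed in, with the robot touching nothing.
It also fails if it takes over 104 s, if anything falls off the work surface, if the arm or the gripper's body presses on something with over 40 N, if the wrist force passes 120 N, or if a joint passes its speed limit or range.

### The arm

A 6-joint arm with a two-finger parallel gripper is mounted at the origin on the work surface. World frame = base frame: x ahead of the robot, y to its left, z up, the work surface at z = 0. Lengths are in m, angles in degrees, forces in N, time in s.
With the tool pointing down it reaches from about 0.4 to 0.825 m from the base axis. Payload 7 kg.
Tool frame: the origin (TCP) lies midway between the tips of the shut fingers; the grasp point (between the pads) lies 19 mm behind it; z points along the fingers, y is the line along which they close (so a half turn about z gives the same grasp; the last joint's range is limited). The gripper opens to 88 mm and grips with 3 to 60 N. Pads are 19 mm wide; open, the fingers measure 130 mm over their backs; the gripper's body (78 mm by 193 mm) begins 47 mm behind the grasp point.
Start: joints at [82.741, 20.546, 0.682, 0, -70.136, -16.507], TCP at [0.272, 0.618, 0.227] pointing down, gripper open.
Joint ranges: [-176.03, 176.03], [-82.01, 121.73], [-58.28, 71.71], [-173.87, 95.51], [-174.79, -0.11], [-173.66, 173.66]. Speed limits (degrees/s): [136.94, 136.94, 172.46, 180, 180, 180].

### API

Orientations are given as a 3x3 rotation matrix whose columns are the frame's x, y, z axes.
In Python, from rig import robot gives the robot as it stands. Calls block until the motion is done:
- robot.goto(position, orientation): joint-space move of the TCP to a pose.
- robot.servo_line(position, ori=None, speed=0.15): straight line of the TCP; ori=None keeps the orientation; speed is the mean speed in m/s.
- robot.movej(angles): joint-space move.
- robot.move_gripper(opening): opening from 0.0 (shut) to 1.0 (fully open); the grip force is fixed at half the most; returns when the fingers have stopped.
- robot.dwell(seconds).
- robot.ik(position, orientation): joint angles nearest the present ones, or None.
- robot.grab_frame(name): name is "scene" or "top"; returns (picture, depth): 480x640x3 uint8, red, green, blue; 480x640 float32, m along the optical axis (not along the pixel's ray), 0 where there is no reading.
- robot.camera_info(name): a dict with "vfov" (degrees; the focal length in pixels is half the picture's height over the tangent of half this angle, whatever the lens; pixels are square), "cx", "cy" (the principal point, pixels), "view" (4x4, takes a point from world to camera coordinates). Camera axes: x right, y down, z forward; pixel columns grow to the right and rows downward; lengths in m; the calibration is good to about 2 mm. A picture is of the moment at which its call begins. camera_info takes no time and is no camera call.
A pose or a line that the arm cannot do raises robot.Unreachable and nothing moves.
- robot.job_done(): hands the job in; it is judged then, once.
Readings, each from a call of its own:
- robot.read_t(): time.
- robot.read_qpos(): joint angles.
- robot.read_qvel(): joint speeds.
- robot.read_effort(): joint torques, N m.
- robot.read_position(): TCP position.
- robot.read_tcp_rot(): TCP orientation.
- robot.read_force(): force on the tool from outside, world axes, zero at the start.
- robot.read_ft_torque(): the same for the moment, N m.
- robot.read_grip_width(): opening from 0.0 (shut) to 1.0 (fully open).
- robot.read_finger_force(): force on a finger pad.
Only numpy, scipy, OpenCV 4.12 (cv2) and the standard library are available. Lean on these libraries where they do the work, as an engineer would, in place of code of your own. Each camera call takes 0.05 s, during which the arm holds its last target. There are 200 camera calls.

## Working session

There is one attempt and no reset: what is moved stays moved. The work goes in short steps, each a Python script; the robot and the scene stay as the last script left them, time stands still between calls to the robot, and variables do not carry over. Pictures are saved under pics/ and viewed, at most 14 in all, crops included, and the job is handed in when it is done.

```bash
mkdir -p pics; ls; python3 - <<'E'
from rig import robot
import cv2,numpy as np
for n in("scene","top"):
    p,d=robot.grab_frame(n); np.savez(f"pics/{n}0.npz",p=p,d=d)
    cv2.imwrite(f"pics/{n}0.png",p[:,:,::-1]); print(n,robot.camera_info(n),(d==0).mean())
E
```

```text
pics
scene {'vfov': 48.630047179710864, 'cx': 321.76109984645734, 'cy': 246.8428706530424, 'view': array([[ 0.70538391,  0.70870627, -0.01299824, -0.42820076],
       [ 0.54464345, -0.55364406, -0.62995378, -0.27164298],
       [-0.45364859,  0.43727985, -0.77652385,  1.5793404 ],
       [ 0.        ,  0.        ,  0.        ,  1.        ]])} 0.004147135416666667
top {'vfov': 47.91699851069698, 'cx': 314.58733981446454, 'cy': 248.97067651465076, 'view': array([[-0.02614114, -0.999569  , -0.01335883,  0.06683732],
       [-0.98638787,  0.02796203, -0.16204039,  0.55333469],
       [ 0.16234409,  0.00894107, -0.9866937 ,  1.49200226],
       [ 0.        ,  0.        ,  0.        ,  1.        ]])} 0.004261067708333333
```

View pics/top0.png

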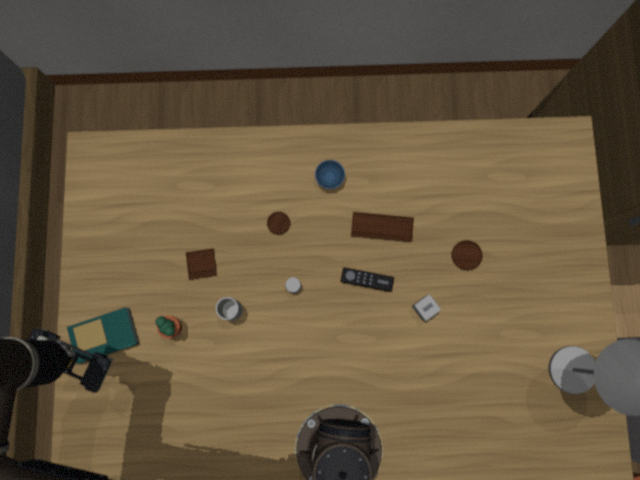

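View pics/scene0.png

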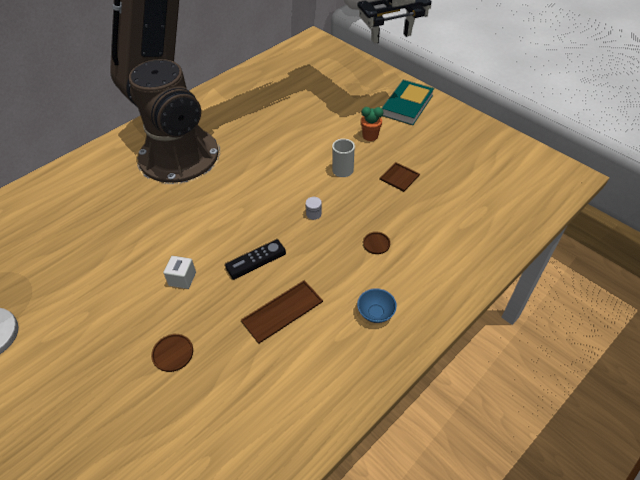

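Top view: remote (367,279), clock (427,308), tumbler (228,309), tin (293,285); holders: long (382,227), square (201,264), large (467,255), small (278,223); dish (330,175), pot (168,327). The scene view shows all of them unobstructed as well.

```bash
cat > vis.py <<'E'
import numpy as np,cv2
from rig import robot
def cloud(n,d):
    c=robot.camera_info(n); f=240/np.tan(np.radians(c["vfov"]/2)); V=c["view"]
    v,u=np.mgrid[:480,:640]
    P=np.stack([(u-c["cx"])/f*d,(v-c["cy"])/f*d,d],-1)
    return (P-V[:3,3])@V[:3,:3]
def cast(n,uv,z):
    c=robot.camera_info(n); f=240/np.tan(np.radians(c["vfov"]/2)); V=c["view"]
    uv=np.atleast_2d(uv).astype(float)
    r=np.c_[(uv-[c["cx"],c["cy"]])/f,np.ones(len(uv))]@V[:3,:3]; o=-V[:3,:3].T@V[:3,3]
    return o+r*((z-o[2])/r[:,2])[:,None]
def proj(n,p):
    c=robot.camera_info(n); f=240/np.tan(np.radians(c["vfov"]/2)); q=c["view"][:3,:3]@p+c["view"][:3,3]
    return q[:2]/q[2]*f+[c["cx"],c["cy"]]
def rect(W):
    (c,s,a)=cv2.minAreaRect((W[:,:2]*1000).astype(np.float32)); 
    return np.round(c,1),np.round(s,1),round(a,1)
E
cat > m.py <<'E'
import sys; from vis import *
tops=dict(remote=(.023,367,279),clock=(.056,427,308),tumbler=(.09,228,309),tin=(.046,293,285))
hold=dict(long=(382,227),square=(201,264),large=(467,255),small=(278,223))
T={}
for n in("top","scene"):
    z=np.load(f"pics/{n}0.npz"); p,d=z["p"].astype(int),z["d"]; W=cloud(n,d)
    hsv=cv2.cvtColor(z["p"],cv2.COLOR_RGB2HSV)
    tab=(W[...,0]>.3)&(W[...,0]<.8)&(abs(W[...,1])<.5)&(d>0)
    print(n,"table z med",np.median(W[tab][:,2]),"pct",np.percentile(W[tab][:,2],[10,90]))
    for k,(h,u,v) in tops.items():
        if n=="top": T[k]=cast("top",(u,v),h)[0]
        near=np.hypot(*(W[...,:2]-T[k][:2]).transpose(2,0,1))<(.1 if k=="remote" else .055)
        hi=near&(abs(W[...,2]-h)<.008)&(d>0)
        vv,uu=np.nonzero(hi); C=cast(n,np.c_[uu,vv],h)
        print(k,"n",hi.sum(),"zmed",W[hi][:,2].mean().round(4),"depth",*rect(W[hi]),"ray",*rect(C),"circ",np.round(cv2.minEnclosingCircle((C[:,:2]*1000).astype(np.float32))[0],1))
    wood=((p[...,0]<p.sum(2).max())&(p[...,0]<110)&(p[...,0]>p[...,1]*1.6)&tab).astype(np.uint8)
    nl,lab,st,ce=cv2.connectedComponentsWithStats(wood)
    for i in range(1,nl):
        if st[i,4]>150:
            vv,uu=np.nonzero(lab==i); C=cast(n,np.c_[uu,vv],.008); print("wood",ce[i].round(),st[i,4],*rect(C),"z",np.median(W[lab==i][:,2]).round(4),"mean",(C[:,:2].mean(0)*1000).round(1),'circ',np.round(cv2.minEnclosingCircle((C[:,:2]*1000).astype(np.float32))[0],1))
E
python3 m.py
```

```text
top table z med 0.0010702053349680638 pct [-0.00374645  0.00686388]
remote n 784 zmed 0.0232 depth [469.8 -95.6] [149.9  44.5] 77.3 ray [469.3 -95.2] [149.6  44.1] 77.1 circ [467.9 -94.4]
clock n 378 zmed 0.0562 depth [ 382.2 -256.1] [55.5 54.9] 34.4 ray [ 382.2 -255.7] [55.1 54.6] 32.0 circ [ 382.9 -255.5]
tumbler n 114 zmed 0.0894 depth [393.2 295.5] [59.3 57.2] 88.5 ray [393.2 295.2] [57.8 56.9] 88.5 circ [392.7 294.7]
tin n 169 zmed 0.0465 depth [457.  118.1] [40.2 39.8] 41.9 ray [456.7 118. ] [39.6 39.6] 88.4 circ [456.8 117.2]
wood [278. 223.] 189 [641.4 154.9] [58.9 58.2] 19.4 z 0.0047 mean [641.4 156.6] circ [642.  157.1]
wood [382. 227.] 822 [ 622.8 -147.3] [172.7  68.4] 83.1 z 0.0047 mean [ 622.1 -146.3] circ [ 623.8 -147.5]
wood [467. 255.] 370 [ 530.9 -387.2] [77.7 80.1] 60.0 z 0.0037 mean [ 530.6 -388.4] circ [ 531.2 -388.5]
wood [201. 264.] 409 [527.4 383.7] [74.8 76. ] 7.0 z 0.0053 mean [526.9 385. ] circ [529.5 384.3]
scene table z med 0.001989012538678958 pct [-0.00091372  0.00665002]
remote n 956 zmed 0.024 depth [471.1 -96. ] [149.9  49.2] 77.9 ray [473.3 -97.3] [1
[... 193 characters left out ...]
.  294.6] [61.8 62.5] 16.2 ray [395.5 294.5] [60.4 71. ] 44.3 circ [396.4 294.8]
tin n 178 zmed 0.0468 depth [457.3 115.6] [39.5 44.6] 45.7 ray [459.5 113.5] [39.3 47. ] 45.3 circ [459.6 114.6]
wood [370. 132.] 221 [342.7 473.5] [62.  79.8] 39.6 z 0.033 mean [344.3 471.1] circ [339.2 477.8]
wood [399. 177.] 598 [532.6 383.8] [80.2 84.1] 7.5 z 0.0066 mean [532.6 383. ] circ [532.1 384. ]
wood [376. 243.] 443 [647.6 155.7] [64.1 65.7] 44.5 z 0.0053 mean [647.3 155.5] circ [647.7 156.2]
wood [281. 311.] 2133 [ 626.  -147.7] [179.5  74.7] 82.7 z 0.006 mean [ 626.3 -150.5] circ [ 625.8 -148. ]
wood [172. 353.] 1153 [ 534.7 -389.1] [87.5 86.3] 9.9 z 0.0047 mean [ 535.4 -389.8] circ [ 534.7 -389.8]
```

```bash
python3 - <<'E'
from vis import *
hold=dict(long=(.624,-.148),square=(.530,.384),large=(.533,-.389),small=(.645,.156))
for n in("top","scene"):
    p=np.load(f"pics/{n}0.npz")["p"]
    for k,(x,y) in hold.items():
        c=proj(n,np.array([x,y,.005])).astype(int); r=50 if k=="long" else 28
        if n=="scene": r=int(r*1.2)
        sub=p[c[1]-r:c[1]+r,c[0]-r:c[0]+r,1]
        big=cv2.resize(np.ascontiguousarray(sub),None,fx=8,fy=8,interpolation=cv2.INTER_LINEAR)
        t,m=cv2.threshold(big,0,255,cv2.THRESH_BINARY_INV|cv2.THRESH_OTSU)
        nl,lab,st,ce=cv2.connectedComponentsWithStats(m); i=lab[8*r,8*r]
        vv,uu=np.nonzero(lab==i); uv=np.c_[(uu+.5)/8-.5+c[0]-r,(vv+.5)/8-.5+c[1]-r]
        for z in(.008,):
            C=cast(n,uv,z); print(n,k,t,*rect(C),"mean",(C[:,:2].mean(0)*1000).round(1),"area",m[lab==i].size)
E
```

```text
top long 78.0 [ 621.6 -147.3] [181.4  77.6] 82.9 mean [ 621.8 -147.3] area 100003
top square 75.0 [527.1 383.5] [84.6 85.4] 7.1 mean [527.1 384.1] area 51751
top large 76.0 [ 531.2 -388.5] [88.6 90.8] 41.4 mean [ 531.  -388.2] area 48198
top small 77.0 [641.9 157.4] [70.9 68.9] 35.0 mean [641.8 157. ] area 28026
scene long 94.0 [ 626.2 -148.3] [183.6  79.2] 82.6 mean [ 626.4 -150.8] area 146077
scene square 93.0 [532.2 383.3] [85.7 91.5] 7.1 mean [532.7 382.9] area 42530
scene large 95.0 [ 534.8 -389.3] [92.6 91. ] 9.1 mean [ 535.4 -389.8] area 79642
scene small 95.0 [646.1 155.9] [69.8 74.2] 42.4 mean [646.6 155.3] area 31964
```

```bash
cat > act.py <<'E'
from vis import *
def R(a):
    y=np.array([np.cos(np.radians(a)),np.sin(np.radians(a)),0]); z=np.array([0,0,-1.])
    return np.c_[np.cross(y,z),y,z]
def best(p,angs):
    q0=np.array(robot.read_qpos()); c=[]
    for a in angs:
        q=robot.ik(p,R(a))
        if q is not None: c.append((abs(np.array(q)-q0).max(),a))
    return min(c)[1]
def move(src,dst,a_pick,a_place,z,hover=.2,drop=.001):
    """a_pick: candidate closing angles; a_place: function of the chosen one."""
    s=lambda p,h:[p[0],p[1],h]
    a=best(s(src,hover),a_pick); robot.goto(s(src,hover),R(a))
    robot.servo_line(s(src,z),speed=.2); robot.move_gripper(0.0)
    w=robot.read_grip_width(); print("t",robot.read_t(),"a",a,"width mm",w*88,"F",robot.read_finger_force())
    robot.servo_line(s(src,hover),speed=.2); print("lifted width",robot.read_grip_width()*88)
    b=best(s(dst,hover),a_place(a)); robot.goto(s(dst,hover),R(b))
    robot.servo_line(s(dst,z+.003+drop),speed=.15); robot.dwell(.2); print("placing F",np.round(robot.read_force(),1),"b",b)
    robot.move_gripper(1.0); robot.dwell(.2); robot.servo_line(s(dst,hover),speed=.2); print("t",robot.read_t())
def snap(k):
    for n in("scene","top"):
        p,d=robot.grab_frame(n); np.savez(f"pics/{n}{k}.npz",p=p,d=d); cv2.imwrite(f"pics/{n}{k}.png",p[:,:,::-1])
E
python3 - <<'E'
from act import *
move((.4703,-.0957),(.6225,-.1475),[-12.8,167.2],lambda a:[a+5.7,a-174.3,a+185.7],.008)
snap(1)
E
```

```text
t 4.6 a 167.2 width mm 43.68674576667866 F 30.000294148921967
lifted width 44.21893906678711
placing F [-0.2  1.  -1.9] b 172.89999999999998
t 10.1833
```

View pics/scene1.png

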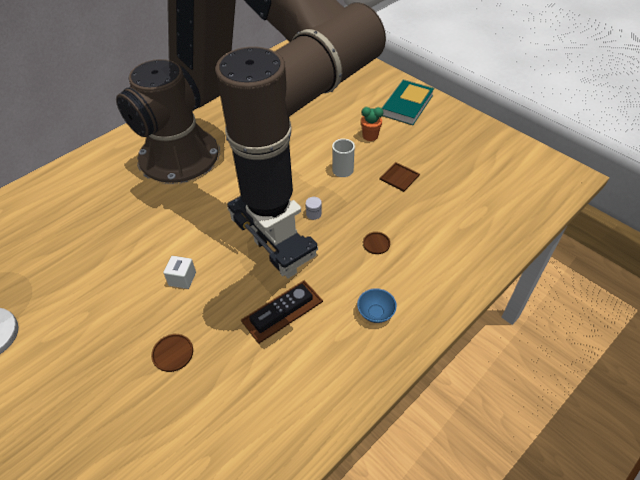

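Remote lies in the long rest, around (282,308). Next comes the clock.

```bash
python3 - <<'E'
from act import *
q=[0,90,180,270]
move((.383,-.256),(.5285,.384),[33.5+i for i in(-180,-90,0,90)],lambda a:[a-26.4+i for i in(-180,-90,0,90,180)],.015)
snap(2)
E
```

```text
t 13.025 a 123.5 width mm 54.260571828333354 F 29.997641444206238
lifted width 53.87496985698094
placing F [ 1.3 -0.4 -2.1] b 187.1
t 20.0333
```

View pics/scene2.png

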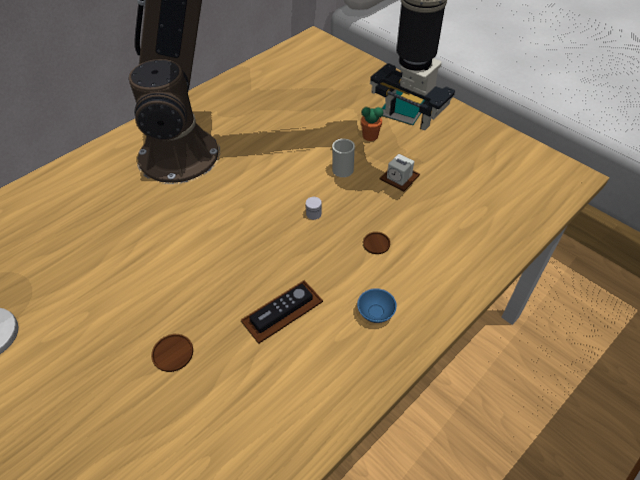

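The clock stands in the square rest, around (400,172). Tumbler and tin come next.

```bash
python3 - <<'E'
from act import *
h=lambda a:[a+i for i in range(-180,181,15)]
move((.3937,.295),(.532,-.3887),[15,-165,0,180],h,.04,hover=.22)
move((.457,.117),(.6428,.1566),list(range(-180,180,15)),h,.014)
robot.goto([.45,0.45,.3],robot.read_tcp_rot()); print(robot.read_t())
snap(3)
E
```

```text
t 22.4167 a 180 width mm 62.942150744543405 F 30.000109188258648
lifted width 62.945051852555245
placing F [ 0.2  0.3 -2.7] b 30
t 29.3667
t 33.1083 a 45 width mm 41.71911135386134 F 30.000167502314525
lifted width 41.445191394531335
placing F [ 0.1  0.2 -1. ] b 60
t 38.7333Traceback (most recent call last):
  File "<stdin>", line 5, in <module>
rig.Unreachable: the arm cannot take that pose within its joint ranges
```

Check each placement numerically and by crop, with the arm swung out of view.

```bash
python3 - <<'E'
from act import *
robot.movej([82.741, 20.546, 0.682, 0, -70.136, -16.507]); snap(3)
d0={n:np.load(f"pics/{n}3.npz") for n in("top","scene")}
for k,(x,y,h,r) in dict(remote=(.6225,-.1475,.026,.1),clock=(.5285,.384,.059,.055),tumbler=(.532,-.3887,.093,.055),tin=(.6428,.1566,.049,.055)).items():
    for n in d0:
        W=cloud(n,d0[n]["d"]); m=(np.hypot(W[...,0]-x,W[...,1]-y)<r)&(abs(W[...,2]-h)<.008)
        print(n,k,W[m][:,2].mean().round(4),*rect(W[m]))
p=d0["top"]["p"][130:340,140:500]; s=d0["scene"]["p"][130:400,120:440]
cv2.imwrite("pics/c3.png",cv2.resize(np.vstack([p[:,:360],np.pad(s,((0,0),(0,40),(0,0)))]),None,fx=1.25,fy=1.25)[:,:,::-1])
E
```

```text
top remote 0.027 [ 623.4 -140.6] [163.   46.9] 82.8
scene remote 0.0278 [ 623.  -147.9] [149.7  47.3] 83.2
top clock 0.0602 [529.3 382.6] [54.8 56. ] 6.9
scene clock 0.061 [531.1 382.6] [55.2 58.3] 7.1
top tumbler 0.0921 [ 532.4 -385.3] [60.8 60.3] 69.7
scene tumbler 0.092 [ 532.7 -386.3] [61.3 62.3] 77.7
top tin 0.0491 [643.5 157.3] [39.1 40.7] 15.6
scene tin 0.0499 [644.9 156.6] [40. 43.] 42.9
```

View pics/c3.png

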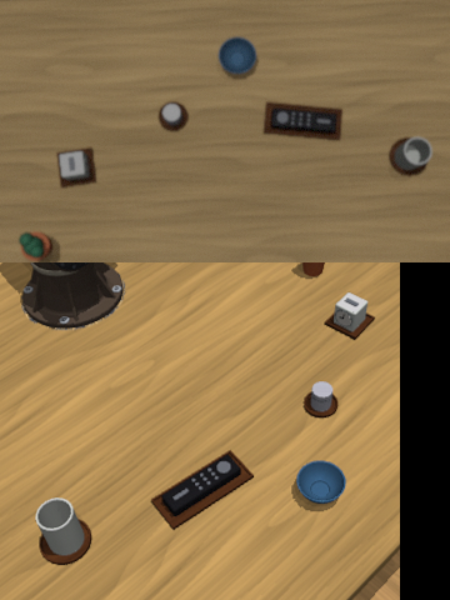

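All four sit inside their rests at floor height: tops at 27, 60, 92 and 49 mm against 26, 59, 93 and 49 mm expected. In the crop the dish is at (238,56) and the pot at (35,245), apparently not moved. I'll check the tumbler's rim for tilt before handing in.

```bash
python3 - <<'E'
from act import *
for n in("top","scene"):
    W=cloud(n,np.load(f"pics/{n}3.npz")["d"])
    m=(np.hypot(W[...,0]-.532,W[...,1]+.386)<.04)&(W[...,2]>.083)&(W[...,2]<.105); P=W[m]; c=P.mean(0)
    k=np.linalg.lstsq(np.c_[P[:,:2]-c[:2],np.ones(len(P))],P[:,2],rcond=None)[0]; print(n,len(P),"tilt deg",np.degrees(k[:2]).round(1),k[2].round(4))
    a,b=(cloud(n,np.load(f"pics/{n}{i}.npz")["d"]) for i in(0,3))
    for q,u in(("pot",(168,327)),("dish",(330,175))):
        X=cast("top",u,.03)[0]; print(q,[(V[(np.hypot(V[...,0]-X[0],V[...,1]-X[1])<.075)&(V[...,2]>.015)&(V[...,2]<.12)].mean(0)*1000).round(1) for V in(a,b)])
E
```

```text
top 136 tilt deg [0.7 1.4] 0.0915
pot [array([348.6, 456.7,  82. ]), array([348.7, 456.7,  81.9])]
dish [array([786.7,   1.8,  26.9]), array([786.9,   2.5,  26.8])]
scene 314 tilt deg [-0.8 -0.5] 0.0913
pot [array([358.7, 451.8,  68.2]), array([358.9, 451.8,  68.6])]
dish [array([773.5,  10.8,  27.6]), array([773.8,  10.7,  27.4])]
```

```bash
python3 -c "
from rig import robot
print(robot.read_t()); print(robot.job_done())"
```

```text
40.9583
the job is handed in; nothing more can be done
None
```

The remote, clock, tumbler and tin are each in their own holder, upright and inside the rim by my camera checks; the pot and dish have not moved, and I handed the job in at about 41 s of the 104 s allowed.

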